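# Turn the display carousel to the ticketed gift and bolt it

## Robot

A 7-joint arm with a two-finger parallel gripper is mounted at the origin on a cart in front of the work surface, level with it; the furniture and walls round the work are solid. World frame = base frame: x ahead of the robot, y to its left, z up, the work surface at z = 0. Lengths are in mm, angles in rad, forces in N, time in s.
With the tool pointing down it reaches from about 400 to 850 mm from the base axis. Payload 10.4 kg.
Tool frame: the origin (TCP) lies at the centre of the arm's flange, where the gripper is bolted on; the fingertips stand 173 mm ahead of it and the grasp point (between the pads) lies r.pinch_z ahead of it (r.pinch_z is the distance from the TCP to the grasp point, in mm); z points along the fingers, y is the line along which they close (so a half turn about z gives the same grasp; the last joint's range is limited). The gripper opens to 85 mm and grips with 20 to 120 N. Pads are 22 mm wide; open, the fingers measure 114 mm over their backs; the gripper's body (76 mm by 85 mm) begins 54 mm behind the grasp point. The pads swing forward as they close: fully open they stand 13 mm farther back than shut.
Start: joints at [-0.023, 0.332, -0.065, 1.46, 0.022, 1.35, -0.088], TCP at [625.006, 0.015, 404.738] pointing down, gripper open.
Joint ranges: [-2.6, 2.6], [-0.5, 2.12], [-1.47, 1.34], [0.16, 2.42], [-1.27, 4.41], [0.06, 2.06], [-2.6, 2.6]. Speed limits (rad/s): [2.22, 2.22, 2.79, 2.79, 3.14, 3.14, 3.14].

## Interface

Orientations are given as a 3x3 rotation matrix whose columns are the frame's x, y, z axes.
In Python, from rig import r gives the robot as it stands. The module is installed in compiled form; this text tells all that it offers.
- The arm moves only by the tool jog_arm, never from a script. Its argument "series" is a list of rows, each a list of 7 numbers: the shift along the tool's x, y, z in m, then the turn, a rotation vector about the tool's x, y, z in degrees, then the opening, from -1 (shut) to 1 (fully open). In form: [[x, y, z, rx, ry, rz, claw], ...]. A call has 1 to 8 rows; each row shifts and turns the commanded pose from where the row before left it, along the tool's axes as they then stand; what a row does not reach is not made up. A row lasts 1/12 s, in which the tool goes at most 41.7 mm and 7.16 degrees, less where a joint would pass 70% of its speed; a pose out of reach is approached as far as the arm can. A call with a gripper value outside its range is refused whole. The fingers move at their own pace and stop on an object; "newtons" is the grip in N (left out, the last holds). Time passes only in rows, so rows that do not move let the fingers close. It gives the time, the measured TCP pose, the force, the opening and the grip force at its end, in the units of the state.
- r.get_obs(): the state, without advancing time (a new reading comes with each control period).
- r.capture(name): name is "scene" or "side" or "wrist"; returns a dict with "pixels" (384x512x3 uint8, blue, green, red), "fx", "fy", "cx", "cy" (pixels), "eye" and "attitude" of the camera in the world; the wrist camera has in their place "tool_from_camera" (4x4, takes a point from camera to tool coordinates, whose origin is the TCP and whose axes are the flange's). Camera axes: x right, y up, looking along -z (the intrinsics and any distortion apply to the point x, -y, -z); pixel columns grow to the right and rows downward; lengths in mm; the calibration is good to about 2 mm. The wrist camera is an equidistant fisheye: a pixel r from the principal point sees the ray r / f radians off the axis. A picture is of the moment at which its call begins: read the wrist's pose just before it. There is no depth.
- r.hand_in(): hands the job in; it is judged then, once.
The state is a dict: "time_s": time; "qpos": joint angles; "qvel": joint speeds; "joint_torque": joint torques, N m; "ee_pos": TCP position; "eef_rot": TCP orientation; "wrist_force": force on the tool from outside, world axes, zero at the start; "ft_torque": the same for the moment, N m; "grip_width": finger opening in mm; "finger_force": force on a finger pad.
Only numpy, scipy, OpenCV 4.12 (cv2) and the standard library are available. Lean on these libraries where they do the work, as an engineer would, in place of code of your own. Each camera call takes 0.05 s, during which the arm holds its last target. There are 200 camera calls.

## Task

The wrong gift on the round display carousel is facing the customers. Push its bolt back by the black knob, turn the carousel by pushing on its rim posts until the green gift box stands behind the price ticket, then push the bolt fully home again so that the carousel is locked there. Touch none of the gifts and leave everything else on the table where it is.

Things in the scene. Friction and masses are not known exactly. Their poses are not given: they have to be found in the camera images.
- carousel: fixed base of a round display carousel: dark wood plinth 212 mm across. Origin on the turning axis at table height; z up; -x points to the front, where the price ticket is. On it turns a light wood platter, 248 mm across, from 24 to 40 mm above the table. Four gifts stand on its cork mat, 71 mm from the axis, at the start on this frame's -x, +y, +x and -y axes (a few mm and 0.1 rad off).
- platter (a joint): platter angle in rad, 0 at the start, positive anticlockwise from above, no end stops. Turns lightly (0.08 N m of friction); pushed fast it runs on a degree or two. While the bolt is home it cannot turn (1 degree of play each way). Its rim has four notches, 90 degrees apart, one outside each brass post; their flared mouths guide the bolt in when the platter is within 3 to 4 degrees.
- bolt (a joint): travel of the bolt in m: 0 fully home (nose in a notch of the rim, platter locked), 0.016 fully back (platter free, end stop). It slides radially away from the axis, in the 135 degree direction of the base frame (midway between -x and +y), with 1.5 N of friction, and stays where left. It goes home only into a notch.
- bolt_knob (a point): centre of the top of the bolt's upright black knob, 14 mm across, standing free from 40 to 66 mm above the table; 163 mm from the axis when home, 179 mm when back. It can be pushed from either side. Below 40 mm are the brass bolt and its staples on an arm of the base, 44 mm wide, that ends 197 mm from the axis.
- post0 (a point): a brass post on the platter's rim, 8 mm thick with an 11 mm ball on top; it stands 106 mm from the axis, from 40 to 70 mm above the table (this point: on its axis, 64 mm up) and turns with the platter. At the start in the 45 degree direction of the base frame (from +x towards +y).
- post1 (a point): the same, the next post anticlockwise: at the start in the 135 degree direction, beside the bolt.
- post2 (a point): the same, at the start in the 225 degree direction.
- post3 (a point): the same, at the start in the 315 degree direction.
- ticket (a point): middle of the cream price ticket with a plain green stripe in a low sloping rail on the front (-x) of the base; its top is 29 mm above the table, below the platter's top; it reaches to 146 mm from the axis. A fixed glass jar of beads, 185 mm across and 187 mm tall, stands to the robot's right of the carousel: keep the hand clear of it.
- green_box: closed square gift box, dark green with a cream ribbon, 70 x 70 x 36 mm, standing loose on the platter. Origin in the centre of its underside.
- pink_box: closed square gift box, pink with a cream ribbon, 65 x 65 x 36 mm, loose on the platter. Origin in the centre of its underside.
- blue_bangle: blue bangle with brass parts, 55 mm across, 6 mm thick, loose and flat on the platter. Origin in the centre of its underside.
- bracelet_card: white card with a bead bracelet, 56 x 80 x 11 mm, loose and flat on the platter, in front at the start. Origin in the centre of its underside.
- coasters_a: clear-bagged round stack of coasters, 105 mm across, 44 mm tall, behind the glass jar. Bystander; origin under its centre.
- coasters_b: another such stack, to the right of it. Bystander.
- stock_pad: white count pad lying flat, 102 x 145 x 9 mm. Bystander.
- till_pen: white and green ball pen lying on the count pad, 129 mm long, 13 mm thick. Bystander.
- tape_roll: roll of brown tape lying flat on the table, 104 mm across, 25 mm tall. Bystander.

How it is judged:
By the outcome, as a careful person would: the job done as asked, in the order asked, and still so for the second after the job is handed in, with the robot touching nothing.
It also fails if it takes over 58 s, if anything falls off the work surface, if the arm or the gripper's body presses on something with over 40 N, if the wrist force passes 120 N, or if a joint passes its speed limit or range.

## Working session

There is one attempt and no reset: what is moved stays moved. The work goes in short steps, Python scripts to look and compute and a tool call to move; the robot and the scene stay as the last step left them, time stands still between calls to the robot, and variables do not carry over. Pictures are saved under pics/ and viewed, at most 10 in all, crops included, and the job is handed in when it is done.

Besides the shell and the picture viewer there is one more tool, called after "Request:" as name(argument=value, ...) on one line, values as JSON. jog_arm: Moves the arm, as the interface text tells. Its arguments: {"type":"object","properties":{"series":{"type":"array"},"newtons":{"type":"number"}},"required":["series"]}

```bash
mkdir -p pics; python3 - <<'E'
from rig import r
import cv2,numpy as np
o=r.get_obs();print(o['time_s'],o['ee_pos'],np.round(o['eef_rot'],3).tolist(),r.pinch_z,o['grip_width'])
for n in("scene","side","wrist"):
    c=r.capture(n);cv2.imwrite(f'pics/{n}0.png',c['pixels'])
    print(n,{k:np.round(v,4).tolist() for k,v in c.items() if k!='pixels'})
E
```

```text
0.0 [ 6.24880264e+02 -6.58439930e-04  4.03938277e+02] [[-0.0, 1.0, -0.001], [1.0, 0.0, -0.0], [-0.0, -0.001, -1.0]] 154.70000000000002 85.57502258364353
scene {'fx': 429.4142, 'fy': 429.4142, 'cx': 256.0194, 'cy': 193.8421, 'eye': [-100.9938, -521.0626, 1099.4305], 'attitude': [[0.6457, 0.5838, -0.4922], [-0.7636, 0.4873, -0.4237], [-0.0075, 0.6495, 0.7604]]}
side {'fx': 490.6266, 'fy': 490.6266, 'cx': 254.1863, 'cy': 188.8827, 'eye': [326.71, 693.3134, 1385.8113], 'attitude': [[-0.9347, 0.3173, -0.1601], [-0.3552, -0.8198, 0.4493], [0.0113, 0.4768, 0.8789]]}
wrist {'fx': 297.3186, 'fy': 297.3186, 'cx': 256.4971, 'cy': 191.5422, 'tool_from_camera': [[-0.0009, 0.9611, 0.2761, 69.7987], [1.0, 0.001, -0.0002, 0.3326], [-0.0004, 0.2761, -0.9611, 31.202], [0.0, 0.0, 0.0, 1.0]]}
```

```bash
python3 - <<'E'
import cv2
for n in("scene","side"):
    cv2.imwrite(f'pics/{n}0b.png',cv2.resize(cv2.imread(f'pics/{n}0.png'),(800,600),interpolation=cv2.INTER_CUBIC))
E
```

```text
(no output)
```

View pics/scene0b.png

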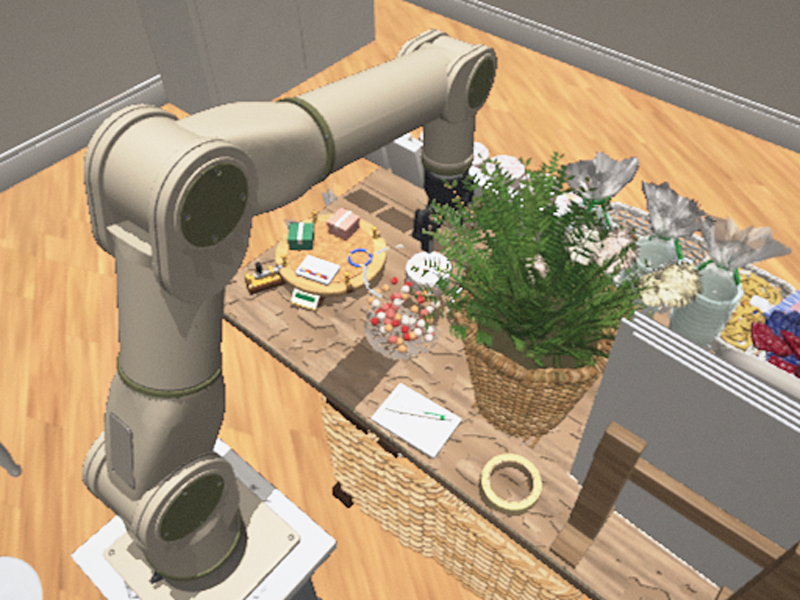

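View pics/side0b.png

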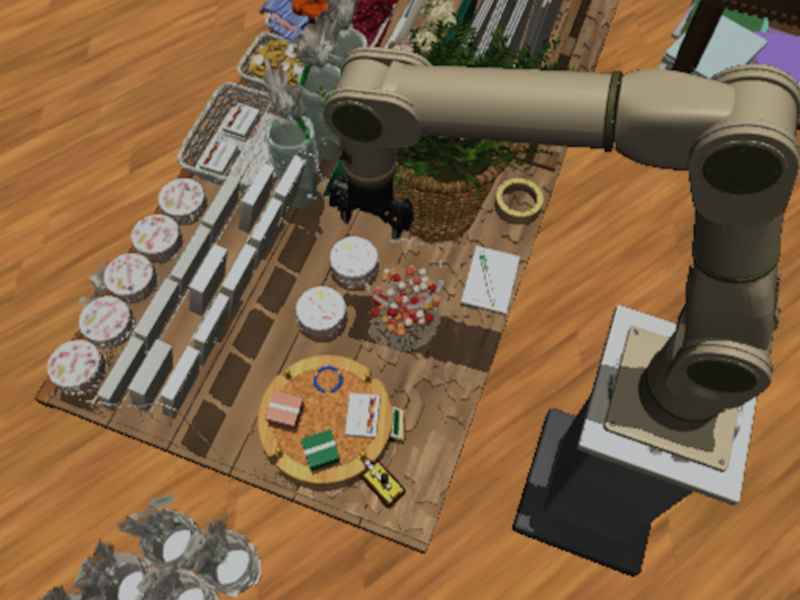

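View pics/wrist0.png

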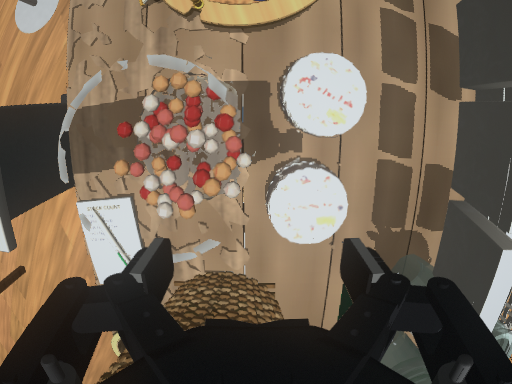

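```bash
cat > h.py <<'E'
import numpy as np,cv2,json
from rig import r
CAL={'scene':dict(f=429.4142,c=(256.0194,193.8421),eye=[-100.9938,-521.0626,1099.4305],R=[[0.6457,0.5838,-0.4922],[-0.7636,0.4873,-0.4237],[-0.0075,0.6495,0.7604]]),
'side':dict(f=490.6266,c=(254.1863,188.8827),eye=[326.71,693.3134,1385.8113],R=[[-0.9347,0.3173,-0.1601],[-0.3552,-0.8198,0.4493],[0.0113,0.4768,0.8789]])}
def ray(n,u,v):
    c=CAL[n];d=np.array(c['R'])@[(u-c['c'][0])/c['f'],-(v-c['c'][1])/c['f'],-1]
    return np.array(c['eye']),d
T=np.array([[-0.0009,0.9611,0.2761,69.7987],[1,0.001,-0.0002,0.3326],[-0.0004,0.2761,-0.9611,31.202],[0,0,0,1]])
def wray(u,v,p,R):
    x,y=u-256.4971,v-191.5422;rr=np.hypot(x,y)+1e-9;t=rr/297.3186
    d=R@T[:3,:3]@[np.sin(t)*x/rr,-np.sin(t)*y/rr,-np.cos(t)]
    return R@T[:3,3]+p,d
def atz(e,d,z): return e+d*(z-e[2])/d[2]
def wproj(P,p,R):
    q=T[:3,:3].T@(R.T@(np.asarray(P)-p)-T[:3,3]);q=np.array([q[0],-q[1],-q[2]])
    s=np.hypot(q[0],q[1]);t=np.arctan2(s,q[2]);return 256.4971+297.3186*t*q[0]/s,191.5422+297.3186*t*q[1]/s
def tri(*rs):
    A=0;b=0
    for e,d in rs:
        d=d/np.linalg.norm(d);M=np.eye(3)-np.outer(d,d);A=A+M;b=b+M@e
    return np.linalg.solve(A,b)
def snap(n):
    o=r.get_obs();c=r.capture('wrist');cv2.imwrite(f'pics/{n}.png',c['pixels'])
    json.dump([np.array(o['ee_pos']).tolist(),np.array(o['eef_rot']).tolist()],open(f'pics/{n}.json','w'));return o
def load(n):
    p,R=json.load(open(f'pics/{n}.json'));return np.array(p),np.array(R)
E
python3 - <<'E'
from h import *
s=1/1.5625
for n,pts,z in[('side',dict(center=(325,420),ticket=(399,425),knob=(381,476),p1=(369,462),p2=(371,376),p3=(290,375),p0=(277,455)),50),('scene',dict(center=(330,257),ticket=(305,299),knob=(258,268)),50)]:
    for k,(u,v) in pts.items(): print(n,k,np.round(atz(*ray(n,u*s,v*s),29 if k=='ticket' else z)))
E
```

```text
side center [601. 299.  50.]
side ticket [474. 253.  29.]
side knob [468. 359.  50.]
side p1 [497. 343.  50.]
side p2 [555. 189.  50.]
side p3 [697. 242.  50.]
side p0 [654. 390.  50.]
scene center [581. 266.  50.]
scene ticket [472. 236.  29.]
scene knob [458. 363.  50.]
```

Request:
jog_arm(series=[[0.036, -0.005, 0, 0, 0, 0, -1], [0.036, -0.005, 0, 0, 0, 0, -1], [0.036, -0.005, 0, 0, 0, 0, -1], [0.036, -0.005, 0, 0, 0, 0, -1], [0.036, -0.005, 0, 0, 0, 0, -1], [0.036, -0.005, 0, 0, 0, 0, -1], [0.036, -0.005, 0, 0, 0, 0, -1], [0.036, -0.005, 0, 0, 0, 0, -1]])

```text
time_s: 0.82
ee_pos: [584.5, 289.6, 404.5]
eef_rot: [[0.0, 1.0, -0.0], [1.0, -0.0, -0.0], [-0.0, -0.0, -1.0]]
wrist_force: [0.8, 0.2, 0.4]
grip_width: -0.2
finger_force: 0.0
```

Request:
jog_arm(series=[[0, 0, 0, 0, 0, 0, -1], [0, 0, 0, 0, 0, 0, -1], [0, 0, 0, 0, 0, 0, -1], [0, 0, 0, 0, 0, 0, -1]])

```text
time_s: 1.15
ee_pos: [585.6, 286.5, 404.6]
eef_rot: [[0.002, 1.0, 0.0], [1.0, -0.002, -0.001], [-0.001, 0.0, -1.0]]
wrist_force: [-0.0, -0.4, -0.7]
grip_width: 0.1
finger_force: 0.0
```

```bash
python3 - <<'E'
from h import *
o=snap('w1');print(o['time_s'],o['ee_pos'],np.round(o['eef_rot'],4).tolist(),o['wrist_force'],o['grip_width'],o['qpos'])
cv2.imwrite('pics/w1b.png',cv2.resize(cv2.imread('pics/w1.png'),(800,600),interpolation=cv2.INTER_CUBIC))
E
```

```text
1.15 [585.59623522 286.53148133 404.55462134] [[0.002, 1.0, 0.0001], [1.0, -0.002, -0.0009], [-0.0009, 0.0001, -1.0]] [-0.03639532 -0.42297794 -0.67282857] 0.12098700788367749 [-0.38144111  0.399442   -0.19534267  1.37477802  0.0778775   1.37518918
 -0.57893836]
```

View pics/w1b.png

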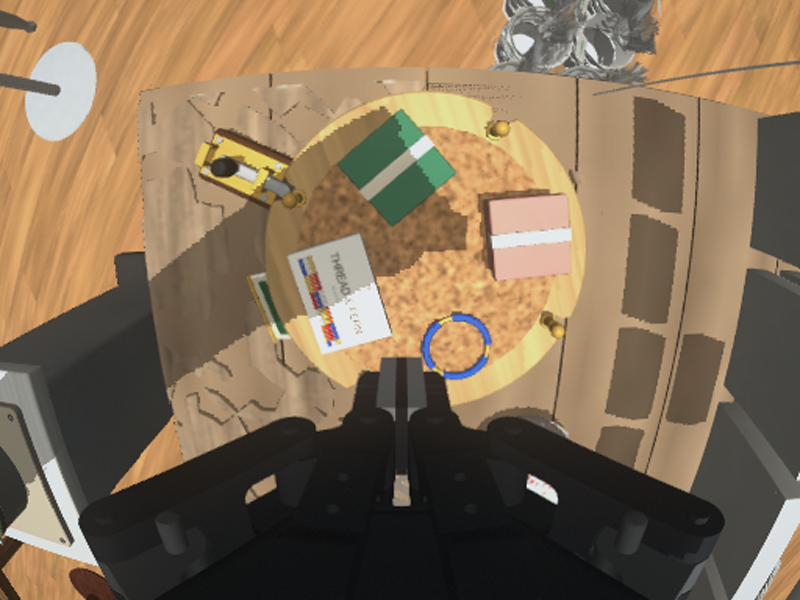

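```bash
python3 - <<'E'
from h import *
p,R=load('w1');s=1/1.5625
P={k:atz(*wray(u*s,v*s,p,R),z) for k,(u,v,z) in dict(knob=(222,166,66),p1=(293,199,65),p0=(500,129,65),p3=(554,325,65),ticket=(269,307,20)).items()}
for k in P:print(k,np.round(P[k],1))
c=(P['p1']+P['p3'])/2;print('c',c, np.linalg.norm(P['p1']-P['p3'])/2,np.linalg.norm(P['p0']-c))
for k in P:
    d=P[k]-c;print(k,np.hypot(d[0],d[1]),np.degrees(np.arctan2(d[1],d[0])))
im=cv2.imread('pics/w1.png')[70:230,110:400];cv2.imwrite('pics/w1c.png',cv2.resize(im,None,fx=2.7,fy=2.7,interpolation=cv2.INTER_CUBIC))
E
```

```text
knob [463.8 363.1  66. ]
p1 [513.8 337.7  65. ]
p0 [651.9 384.4  65. ]
p3 [697.8 247.6  65. ]
ticket [478.2 248.2  20. ]
c [605.79614478 292.64167691  65.        ] 102.42134205456654 102.67456504310731
knob 158.5280207701975 153.6058821874924
p1 102.42134205456658 153.8858704998062
p0 102.6745650431073 63.30724059364077
p3 102.42134205456648 -26.114129500193815
ticket 135.06066441874674 -160.7993136904526
```

View pics/w1c.png

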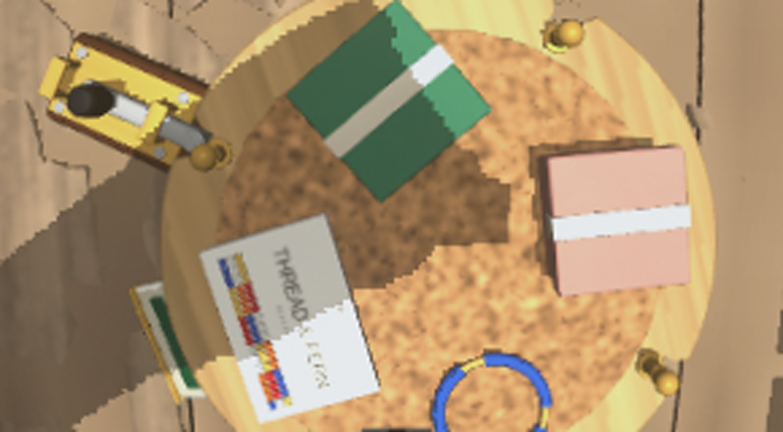

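Request:
jog_arm(series=[[-0.002, -0.007, 0.013, 0, 0, 0, -1], [-0.002, -0.007, 0.013, 0, 0, 0, -1], [-0.002, -0.007, 0.013, 0, 0, 0, -1], [-0.002, -0.007, 0.013, 0, 0, 0, -1], [-0.002, -0.007, 0.013, 0, 0, 0, -1], [-0.002, -0.007, 0.013, 0, 0, 0, -1], [-0.002, -0.007, 0.013, 0, 0, 0, -1], [-0.002, -0.007, 0.013, 0, 0, 0, -1]])

```text
time_s: 1.87
ee_pos: [529.1, 270.6, 300.3]
eef_rot: [[0.002, 1.0, 0.001], [1.0, -0.002, -0.0], [-0.0, 0.001, -1.0]]
wrist_force: [0.6, 0.1, -0.0]
grip_width: 0.3
finger_force: 0.0
```

Request:
jog_arm(series=[[0, 0, 0, 0, 0, 0, -1], [0, 0, 0, 0, 0, 0, -1], [0, 0, 0, 0, 0, 0, -1], [0, 0, 0, 0, 0, 0, -1]])

```text
time_s: 2.2
ee_pos: [529.8, 271.9, 301.9]
eef_rot: [[0.001, 1.0, 0.002], [1.0, -0.001, 0.001], [0.001, 0.002, -1.0]]
wrist_force: [-0.9, -0.6, -1.0]
grip_width: 0.2
finger_force: 0.0
```

```bash
python3 - <<'E'
from h import *
o=snap('w2');print(o['time_s'],o['ee_pos'],np.round(o['eef_rot'],4).tolist(),o['wrist_force'])
cv2.imwrite('pics/w2b.png',cv2.resize(cv2.imread('pics/w2.png'),(800,600),interpolation=cv2.INTER_CUBIC))
E
```

```text
2.2 [529.77739446 271.90974248 301.87286136] [[0.0008, 1.0, 0.0017], [1.0, -0.0008, 0.0008], [0.0008, 0.0017, -1.0]] [-0.89360102 -0.6311982  -0.98366449]
```

View pics/w2b.png

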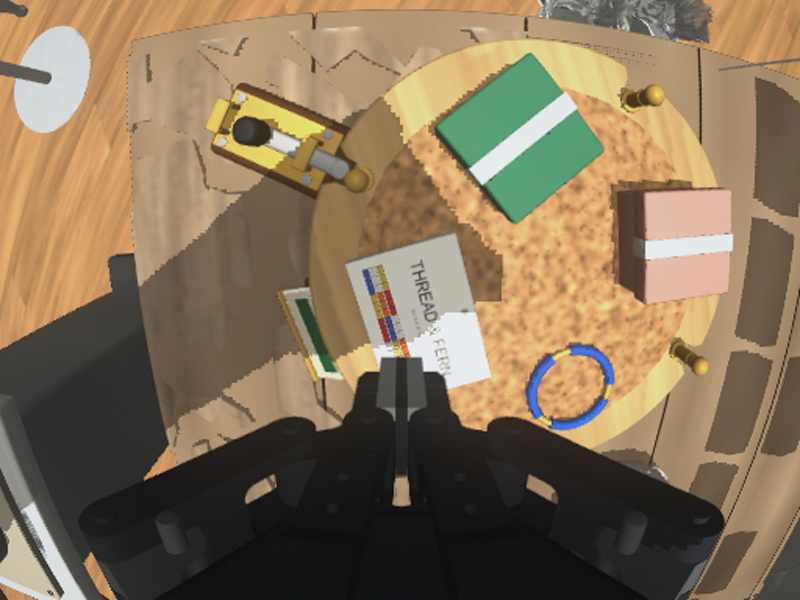

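```bash
python3 - <<'E'
from h import *
p1,R1=load('w1');p2,R2=load('w2')
A=dict(knob=(89,97),p1=(205,157),p0=(571,33),p3=(664,381));B=dict(knob=(251,130),p1=(359,180),p0=(654,96),p3=(704,366))
P={}
for k in A:
    a=wray(A[k][0]/2.7+110,A[k][1]/2.7+70,p1,R1);b=wray(B[k][0]/1.5625,B[k][1]/1.5625,p2,R2)
    P[k]=tri(a,b);print(k,P[k].round(1),atz(*a,65).round(1),atz(*b,65).round(1), wproj(P[k],p2,R2))
    b=atz(*b,65);A[k]=atz(*a,65);B[k]=b
for Q in(A,B,P):
    c=(Q['p1']+Q['p3'])/2;print('c',c.round(1))
    for k in Q:
        d=Q[k]-c;print(k,np.hypot(d[0],d[1]).round(1),np.degrees(np.arctan2(d[1],d[0])).round(1))
E
```

```text
knob [458.  363.8  48.7] [464.5 363.4  65. ] [463.4 362.1  65. ] (np.float64(160.61898791481596), np.float64(83.17302774899387))
p1 [512.5 337.2  67.1] [512.1 337.   65. ] [512.3 337.4  65. ] (np.float64(229.84327532853584), np.float64(115.42597558904482))
p0 [653.9 384.9  63. ] [653.5 384.8  65. ] [652.8 384.5  65. ] (np.float64(418.5580498735294), np.float64(61.36588233578448))
p3 [696.4 247.1  74.2] [699.8 243.8  65. ] [704.2 242.7  65. ] (np.float64(450.5745687581216), np.float64(234.22381458831887))
c [606.  290.4  65. ]
knob 159.2 152.7
p1 104.8 153.6
p0 105.7 63.3
p3 104.8 -26.4
c [608.3 290.   65. ]
knob 161.9 153.5
p1 107.0 153.7
p0 104.4 64.8
p3 107.0 -26.3
c [604.5 292.2  70.7]
knob 163.0 154.0
p1 102.4 153.9
p0 105.1 61.9
p3 102.4 -26.1
```

Request:
jog_arm(series=[[0.0097, -0.0052, 0, 0, 0, 0, -1], [0.0097, -0.0052, 0, 0, 0, 0, -1], [0.0097, -0.0052, 0, 0, 0, 0, -1], [0.0097, -0.0052, 0, 0, 0, 0, -1], [0.0097, -0.0052, 0, 0, 0, 0, -1], [0.0097, -0.0052, 0, 0, 0, 0, -1], [0.0097, -0.0052, 0, 0, 0, 0, -1], [0.0097, -0.0052, 0, 0, 0, 0, -1]])

```text
time_s: 2.92
ee_pos: [486.7, 350.8, 300.7]
eef_rot: [[-0.0, 1.0, 0.0], [1.0, 0.0, 0.0], [0.0, 0.0, -1.0]]
wrist_force: [0.2, -1.0, 0.4]
grip_width: 0.2
finger_force: 0.0
```

Request:
jog_arm(series=[[0, 0, 0, 0, 0, -6.35, -1], [0, 0, 0, 0, 0, -6.35, -1], [0, 0, 0, 0, 0, -6.35, -1], [0, 0, 0, 0, 0, -6.35, -1], [0, 0, 0, 0, 0, -6.35, -1]])

```text
time_s: 3.33
ee_pos: [487.1, 350.2, 300.7]
eef_rot: [[-0.531, 0.847, 0.0], [0.847, 0.531, 0.0], [-0.0, 0.0, -1.0]]
wrist_force: [-0.4, 0.4, 0.2]
grip_width: -0.3
finger_force: 0.0
```

Request:
jog_arm(series=[[0, 0, 0, 0, 0, -6.35, -1], [0, 0, 0, 0, 0, -6.35, -1], [0, 0, 0, 0, 0, -6.35, -1], [0, 0, 0, 0, 0, -6.35, -1], [0, 0, 0, 0, 0, -6.35, -1], [0, 0, 0, 0, 0, 0, -1], [0, 0, 0, 0, 0, 0, -1], [0, 0, 0, 0, 0, 0, -1]])

```text
time_s: 4.0
ee_pos: [487.3, 349.8, 300.7]
eef_rot: [[-0.893, 0.449, 0.0], [0.449, 0.893, 0.0], [-0.0, 0.0, -1.0]]
wrist_force: [0.2, -0.2, -0.3]
grip_width: -0.1
finger_force: 0.0
```

```bash
python3 - <<'E'
from h import *
o=snap('w3');print(o['time_s'],o['ee_pos'],np.round(o['eef_rot'],4).tolist(),o['wrist_force'],o['qpos'])
cv2.imwrite('pics/w3b.png',cv2.resize(cv2.imread('pics/w3.png'),(800,600),interpolation=cv2.INTER_CUBIC))
E
```

```text
4.0 [487.30970538 349.82000127 300.704282  ] [[-0.8933, 0.4495, 0.0], [0.4495, 0.8933, 0.0], [-0.0, 0.0, -1.0]] [ 0.18266927 -0.16011281 -0.27711677] [-0.35735446  0.38805957 -0.4232442   1.63853191  0.17096209  1.15176688
  0.28206662]
```

View pics/w3b.png

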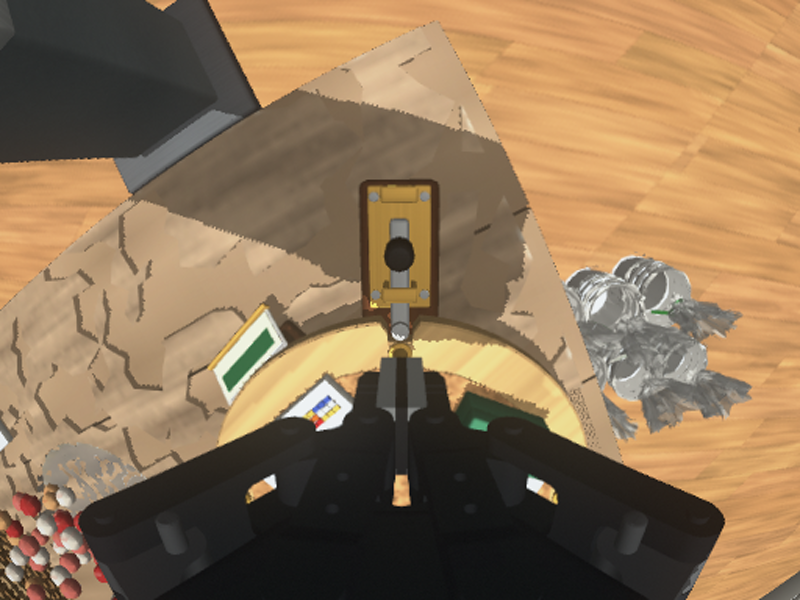

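```bash
python3 - <<'E'
from h import *
p,R=load('w3')
for u,v,z in((399,247,66),(399,352,65)):
    P=atz(*wray(u/1.5625,v/1.5625,p,R),z);print(P, 'tool',(R.T@(P-p)).round(1), np.hypot(*(P-[607.5,290.2,z])[:2]))
# predicted tip pixel (tool 0,±0,173) and edges
for x in(-11,0,11):print(x,np.array(wproj(R@[x,0,173]+p,p,R))*1.5625)
E
```

```text
[455.46465143 365.40927471  66.        ] tool [ 35.5  -0.4 234.7] 169.62070103273842
[500.51721165 342.62467833  65.        ] tool [-15.   -0.5 235.7] 119.13716423549977
-11 [399.86690568 409.93787205]
0 [399.81190973 381.82802593]
11 [399.75644624 351.94007889]
```

Request:
jog_arm(series=[[0, 0, 0.012, 0, 0, 0, -1], [0, 0, 0.012, 0, 0, 0, -1], [0, 0, 0.012, 0, 0, 0, -1], [0, 0, 0.012, 0, 0, 0, -1], [0, 0, 0.012, 0, 0, 0, -1], [0, 0, 0.01, 0, 0, 0, -1], [0, 0, 0.01, 0, 0, 0, -1], [0, 0, 0, 0, 0, 0, -1]])

```text
time_s: 4.72
ee_pos: [486.8, 349.1, 218.1]
eef_rot: [[-0.895, 0.446, -0.003], [0.446, 0.895, -0.002], [0.002, -0.003, -1.0]]
wrist_force: [-0.1, -0.1, 0.4]
grip_width: 0.1
finger_force: 0.0
```

Request:
jog_arm(series=[[0.002, 0, 0, 0, 0, 0, -1], [0.002, 0, 0, 0, 0, 0, -1], [0.002, 0, 0, 0, 0, 0, -1], [0.002, 0, 0, 0, 0, 0, -1], [0.002, 0, 0, 0, 0, 0, -1], [0.002, 0, 0, 0, 0, 0, -1], [0.002, 0, 0, 0, 0, 0, -1]])

```text
time_s: 5.3
ee_pos: [474.8, 355.9, 221.0]
eef_rot: [[-0.895, 0.446, 0.001], [0.446, 0.895, 0.0], [-0.001, 0.0, -1.0]]
wrist_force: [1.7, -0.1, -0.2]
grip_width: -0.0
finger_force: 0.8
```

Request:
jog_arm(series=[[0.002, 0, 0, 0, 0, 0, -1], [0.002, 0, 0, 0, 0, 0, -1], [0.002, 0, 0, 0, 0, 0, -1], [0.002, 0, 0, 0, 0, 0, -1], [0.001, 0, 0, 0, 0, 0, -1], [0.001, 0, 0, 0, 0, 0, -1]])

```text
time_s: 5.8
ee_pos: [465.9, 360.4, 220.8]
eef_rot: [[-0.895, 0.446, 0.0], [0.446, 0.895, 0.0], [-0.0, 0.0, -1.0]]
wrist_force: [0.9, -0.7, 2.4]
grip_width: 0.8
finger_force: 0.8
```

Request:
jog_arm(series=[[0.001, 0, 0, 0, 0, 0, -1], [0.001, 0, 0, 0, 0, 0, -1], [0.001, 0, 0, 0, 0, 0, -1], [0, 0, 0, 0, 0, 0, -1]])

```text
time_s: 6.13
ee_pos: [463.1, 361.8, 220.7]
eef_rot: [[-0.895, 0.446, -0.0], [0.446, 0.895, 0.0], [0.0, -0.0, -1.0]]
wrist_force: [1.1, 0.3, 1.0]
grip_width: 0.0
finger_force: 0.4
```

Request:
jog_arm(series=[[0.001, 0, 0, 0, 0, 0, -1], [0.001, 0, 0, 0, 0, 0, -1], [0, 0, 0, 0, 0, 0, -1]])

```text
time_s: 6.38
ee_pos: [461.4, 362.6, 220.7]
eef_rot: [[-0.895, 0.446, 0.0], [0.446, 0.895, -0.0], [-0.0, -0.0, -1.0]]
wrist_force: [1.0, -0.1, 1.5]
grip_width: -0.1
finger_force: 0.6
```

Request:
jog_arm(series=[[0.001, 0, 0, 0, 0, 0, -1], [0.001, 0, 0, 0, 0, 0, -1], [0, 0, 0, 0, 0, 0, -1]])

```text
time_s: 6.63
ee_pos: [460.8, 362.7, 220.8]
eef_rot: [[-0.894, 0.447, 0.002], [0.447, 0.894, -0.0], [-0.002, 0.001, -1.0]]
wrist_force: [7.6, -0.5, -1.3]
grip_width: 0.4
finger_force: 3.7
```

```bash
python3 - <<'E'
from h import *
o=snap('w4');print(o['time_s'],o['ee_pos'],o['wrist_force'])
cv2.imwrite('pics/w4b.png',cv2.resize(cv2.imread('pics/w4.png'),(800,600),interpolation=cv2.INTER_CUBIC))
E
```

```text
6.6333 [460.8452405  362.66940036 220.78587954] [ 7.56546876 -0.52562647 -1.29983664]
```

View pics/w4b.png

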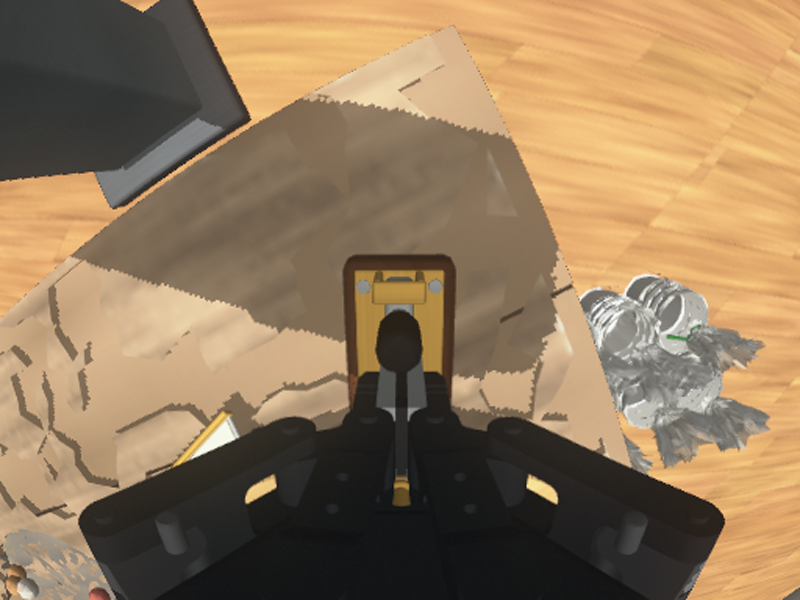

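Request:
jog_arm(series=[[-0.005, 0, 0, 0, 0, 0, -1], [-0.005, 0, 0, 0, 0, 0, -1], [0, 0, -0.015, 0, 0, 0, -1], [0, 0, -0.015, 0, 0, 0, -1], [0, 0, -0.02, 0, 0, 0, -1], [0, 0, -0.02, 0, 0, 0, -1], [0, 0, -0.01, 0, 0, 0, -1], [0, 0, 0, 0, 0, 0, -1]])

```text
time_s: 7.35
ee_pos: [469.0, 359.5, 302.9]
eef_rot: [[-0.895, 0.446, 0.003], [0.446, 0.895, 0.002], [-0.001, 0.003, -1.0]]
wrist_force: [-0.1, -0.2, 0.9]
grip_width: 0.3
finger_force: 0.0
```

```bash
python3 - <<'E'
from h import *
p,R=load('w1');q,S=load('w2');c=np.array([607.5,290.2])
def rp(P):
    d=P[:2]-c;return np.hypot(*d).round(1),np.degrees(np.arctan2(d[1],d[0])).round(1)
for n,(u,v) in dict(pTR=(569,194),pTL=(490,198),gR=(455,173),gT=(402,110)).items():
    P=atz(*wray(u/1.5625,v/1.5625,p,R),76);print(n,P.round(1),rp(P))
for n,(u,v) in dict(pTR=(731,189),pTL=(645,190),gR=(604,151),gT=(531,54)).items():
    P=atz(*wray(u/1.5625,v/1.5625,q,S),76);print(n,P.round(1),rp(P))
o=r.get_obs();print(o['ee_pos'],o['eef_rot'].round(3).tolist())
# candidate start
for back,rad in((26,111),(26,114),(24,114)):
    f=np.radians(63.5);e=np.array([np.cos(f),np.sin(f)]);t=np.array([-e[1],e[0]])
    X=c+rad*e-back*t;d=X-o['ee_pos'][:2];print(back,rad,X,'tool',o['eef_rot'][:2,:2].T@d)
E
```

```text
pTR [697.8 343.   76. ] (np.float64(104.6), np.float64(30.3))
pTL [643.6 338.3  76. ] (np.float64(60.2), np.float64(53.1))
gR [620.7 353.9  76. ] (np.float64(65.1), np.float64(78.3))
gT [587.1 394.2  76. ] (np.float64(106.0), np.float64(101.1))
pTR [695.8 343.   76. ] (np.float64(102.9), np.float64(30.9))
pTL [642.4 337.7  76. ] (np.float64(58.9), np.float64(53.7))
gR [620.1 353.6  76. ] (np.float64(64.7), np.float64(78.8))
gT [585.9 394.   76. ] (np.float64(106.0), np.float64(101.7))
[469.01601574 359.51280684 302.93812888] [[-0.895, 0.446, 0.003], [0.446, 0.895, 0.002], [-0.001, 0.003, -1.0]]
26 111 [680.29625066 377.936571  ] tool [-180.87177096  110.7420614 ]
26 114 [681.6348441  380.62137408] tool [-180.87205943  113.74204591]
24 114 [679.84497537 381.51376971] tool [-178.8720614   113.74224722]
```

Request:
jog_arm(series=[[-0.0226, 0.0142, 0, 0, 0, 0, -1], [-0.0226, 0.0142, 0, 0, 0, 0, -1], [-0.0226, 0.0142, 0, 0, 0, 0, -1], [-0.0226, 0.0142, 0, 0, 0, 0, -1], [-0.0226, 0.0142, 0, 0, 0, 0, -1], [-0.0226, 0.0142, 0, 0, 0, 0, -1], [-0.0226, 0.0142, 0, 0, 0, 0, -1], [-0.0226, 0.0142, 0, 0, 0, 0, -1]])

```text
time_s: 8.02
ee_pos: [682.1, 379.8, 298.5]
eef_rot: [[-0.895, 0.446, -0.002], [0.446, 0.895, -0.001], [0.001, -0.002, -1.0]]
wrist_force: [0.5, 1.4, 1.0]
grip_width: -0.0
finger_force: 0.0
```

Request:
jog_arm(series=[[0, 0, 0, 0, 0, 0, -1], [0, 0, 0, 0, 0, 0, -1], [0, 0, 0, 0, 0, 0, -1]])

```text
time_s: 8.27
ee_pos: [680.4, 380.3, 299.1]
eef_rot: [[-0.895, 0.446, -0.002], [0.446, 0.895, -0.001], [0.002, -0.002, -1.0]]
wrist_force: [-0.1, -0.1, 0.1]
grip_width: -0.1
finger_force: 0.0
```

```bash
python3 - <<'E'
from h import *
o=snap('w5');p=np.array(o['ee_pos']);R=o['eef_rot'];print(o['time_s'],p,R.round(3).tolist(),o['wrist_force'],o['qpos'])
c=[607.5,290.2]
print('axis->tcp in tool',R[:2,:2].T@(p[:2]-c))
P0=np.r_[c+106*np.array([np.cos(np.radians(63.5)),np.sin(np.radians(63.5))]),65];print('p0 px',np.array(wproj(P0,p,R)))
im=cv2.imread('pics/w5.png');cv2.imwrite('pics/w5b.png',cv2.resize(im,(800,600),interpolation=cv2.INTER_CUBIC))
E
```

```text
8.2667 [680.39265958 380.32637413 299.06073555] [[-0.895, 0.446, -0.002], [0.446, 0.895, -0.001], [0.002, -0.002, -1.0]] [-0.05592069 -0.05443168  0.12955326] [-0.38157302  0.76775074 -0.34338641  1.05890258  0.24102184  1.35335814
  0.42211508]
axis->tcp in tool [-25.09585015 113.16473276]
p0 px [246.21628107 173.49647524]
```

View pics/w5b.png

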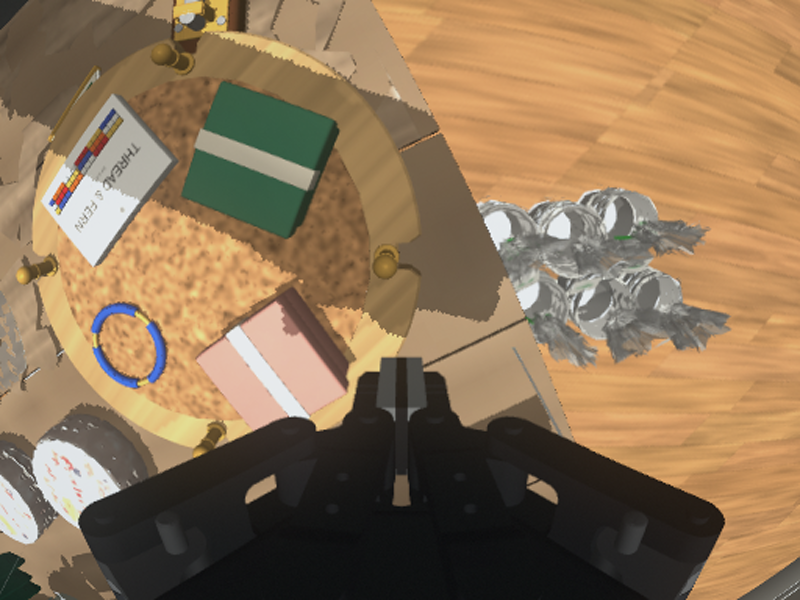

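Request:
jog_arm(series=[[0, 0, 0.012, 0, 0, 0, -1], [0, 0, 0.012, 0, 0, 0, -1], [0, 0, 0.012, 0, 0, 0, -1], [0, 0, 0.012, 0, 0, 0, -1], [0, 0, 0.012, 0, 0, 0, -1], [0, 0, 0.01, 0, 0, 0, -1], [0, 0, 0.008, 0, 0, 0, -1], [0, 0, 0, 0, 0, 0, -1]])

```text
time_s: 8.98
ee_pos: [680.6, 379.6, 220.0]
eef_rot: [[-0.895, 0.446, -0.003], [0.446, 0.895, -0.002], [0.002, -0.003, -1.0]]
wrist_force: [0.1, 0.3, -0.2]
grip_width: 0.1
finger_force: 0.0
```

Request:
jog_arm(series=[[0.002, 0, 0, 0, 0, 0, -1], [0.002, 0, 0, 0, 0, 0, -1], [0.002, 0, 0, 0, 0, 0, -1], [0.002, 0, 0, 0, 0, 0, -1], [0.002, 0, 0, 0, 0, 0, -1], [0, 0, 0, 0, 0, 0, -1]])

```text
time_s: 9.48
ee_pos: [671.7, 385.0, 223.2]
eef_rot: [[-0.895, 0.446, 0.0], [0.446, 0.895, 0.001], [-0.0, 0.001, -1.0]]
wrist_force: [0.5, -0.3, 0.5]
grip_width: 0.0
finger_force: 0.0
```

Request:
jog_arm(series=[[0.004, 0.0004, 0, 0, 0, -2, -1], [0.004, 0.0004, 0, 0, 0, -2, -1], [0.004, 0.0004, 0, 0, 0, -2, -1], [0.004, 0.0004, 0, 0, 0, -2, -1]])

```text
time_s: 9.82
ee_pos: [658.3, 392.3, 223.1]
eef_rot: [[-0.949, 0.316, 0.001], [0.316, 0.949, 0.0], [-0.001, 0.001, -1.0]]
wrist_force: [1.1, 0.3, -0.8]
grip_width: 0.2
finger_force: 0.7
```

```bash
cat > chk.py <<'E'
from h import *
def chk():
    o=r.get_obs();p=np.array(o['ee_pos']);R=o['eef_rot'];c=[607.5,290.2]
    print(round(o['time_s'],2),p.round(1),'F',o['wrist_force'].round(1),'tool-y ang',np.degrees(np.arctan2(R[1,1],R[0,1])).round(1),'tcp in tool',(R[:2,:2].T@(p[:2]-c)).round(1),'q7',round(o['qpos'][6],2))
if __name__=='__main__':chk()
E
python3 chk.py
```

```text
9.82 [658.3 392.3 223.1] F [ 1.1  0.3 -0.8] tool-y ang 71.6 tcp in tool [-16.  112.9] q7 0.51
```

Request:
jog_arm(series=[[0.0059, 0.0006, 0, 0, 0, -3, -1], [0.0059, 0.0006, 0, 0, 0, -3, -1], [0.0059, 0.0006, 0, 0, 0, -3, -1], [0.0059, 0.0006, 0, 0, 0, -3, -1], [0.0059, 0.0006, 0, 0, 0, -3, -1], [0.0059, 0.0006, 0, 0, 0, -3, -1], [0.0059, 0.0006, 0, 0, 0, -3, -1], [0.0059, 0.0006, 0, 0, 0, -3, -1]])

```text
time_s: 10.48
ee_pos: [612.3, 403.8, 223.2]
eef_rot: [[-0.995, -0.098, 0.001], [-0.098, 0.995, 0.001], [-0.001, 0.001, -1.0]]
wrist_force: [2.6, 0.9, -0.1]
grip_width: 0.1
finger_force: 0.7
```

```bash
python3 chk.py
```

```text
10.48 [612.3 403.8 223.2] F [ 2.6  0.9 -0.1] tool-y ang 95.7 tcp in tool [-16.  112.6] q7 0.83
```

Tracking the arc well; continue.

Request:
jog_arm(series=[[0.0059, 0.0007, 0, 0, 0, -3, -1], [0.0059, 0.0007, 0, 0, 0, -3, -1], [0.0059, 0.0007, 0, 0, 0, -3, -1], [0.0059, 0.0007, 0, 0, 0, -3, -1], [0.0059, 0.0007, 0, 0, 0, -3, -1], [0.0059, 0.0007, 0, 0, 0, -3, -1], [0.0059, 0.0007, 0, 0, 0, -3, -1], [0.0059, 0.0007, 0, 0, 0, -3, -1]])

```text
time_s: 11.15
ee_pos: [565.6, 396.3, 223.2]
eef_rot: [[-0.869, -0.495, 0.001], [-0.495, 0.869, 0.001], [-0.001, 0.001, -1.0]]
wrist_force: [1.2, 0.9, -0.8]
grip_width: 0.2
finger_force: 0.7
```

Request:
jog_arm(series=[[0.0059, 0.0007, 0, 0, 0, -3, -1], [0.0059, 0.0007, 0, 0, 0, -3, -1], [0.0059, 0.0007, 0, 0, 0, -3, -1], [0.0059, 0.0007, 0, 0, 0, -3, -1], [0.0059, 0.0007, 0, 0, 0, -3, -1], [0.0059, 0.0007, 0, 0, 0, -3, -1], [0.0039, 0.0005, 0, 0, 0, -2, -1], [0.002, 0.0003, 0, 0, 0, -1, -1]])

```text
time_s: 11.82
ee_pos: [530.4, 374.2, 223.1]
eef_rot: [[-0.635, -0.773, 0.001], [-0.773, 0.635, 0.0], [-0.001, -0.0, -1.0]]
wrist_force: [0.7, 0.2, 0.1]
grip_width: -0.2
finger_force: 0.4
```

Request:
jog_arm(series=[[0.002, 0.0003, 0, 0, 0, -1, -1], [0.002, 0.0003, 0, 0, 0, -1, -1], [0.002, 0.0003, 0, 0, 0, -1, -1], [0.002, 0.0003, 0, 0, 0, -1, -1], [0.002, 0.0003, 0, 0, 0, -1, -1], [0.002, 0.0003, 0, 0, 0, -1, -1], [0, 0, 0, 0, 0, 0, -1]])

```text
time_s: 12.4
ee_pos: [521.8, 365.3, 222.6]
eef_rot: [[-0.551, -0.835, -0.0], [-0.835, 0.551, -0.001], [0.001, -0.0, -1.0]]
wrist_force: [0.1, 0.4, 0.6]
grip_width: -0.2
finger_force: 0.1
```

```bash
python3 chk.py
```

```text
12.4 [521.8 365.3 222.6] F [0.1 0.4 0.6] tool-y ang 146.6 tcp in tool [-15.5 112.9] q7 1.6
```

Request:
jog_arm(series=[[0.002, 0.0003, 0, 0, 0, -1, -1], [0.002, 0.0003, 0, 0, 0, -1, -1], [0.002, 0.0003, 0, 0, 0, -1, -1], [0.002, 0.0003, 0, 0, 0, -1, -1], [0.002, 0.0003, 0, 0, 0, -1, -1], [0.002, 0.0003, 0, 0, 0, -1, -1], [0.002, 0.0003, 0, 0, 0, -1, -1], [0.001, 0.0001, 0, 0, 0, -0.5, -1]])

```text
time_s: 13.07
ee_pos: [512.4, 353.6, 222.7]
eef_rot: [[-0.437, -0.899, 0.0], [-0.899, 0.437, -0.0], [0.0, -0.0, -1.0]]
wrist_force: [0.5, 0.7, -0.1]
grip_width: -0.2
finger_force: 0.4
```

Request:
jog_arm(series=[[0, 0, 0, 0, 0, 0, -1], [-0.003, 0, 0, 0, 0, 0, -1], [-0.004, 0, 0, 0, 0, 0, -1], [0, 0, -0.01, 0, 0, 0, -1], [0, 0, -0.015, 0, 0, 0, -1], [0, 0, -0.02, 0, 0, 0, -1], [0, 0, -0.025, 0, 0, 0, -1], [0, 0, -0.025, 0, 0, 0, -1]])

```text
time_s: 13.73
ee_pos: [515.3, 360.3, 320.2]
eef_rot: [[-0.438, -0.899, 0.0], [-0.899, 0.438, 0.0], [-0.001, -0.0, -1.0]]
wrist_force: [-0.5, 0.7, 0.2]
grip_width: -0.1
finger_force: 0.0
```

Request:
jog_arm(series=[[-0.01, 0, -0.02, 0, 0, 0, -1], [-0.015, 0, -0.02, 0, 0, 0, -1], [-0.015, 0, -0.02, 0, 0, 0, -1], [-0.015, 0, -0.02, 0, 0, 0, -1], [-0.015, 0, 0, 0, 0, 0, -1], [0, 0, 0, 0, 0, 0, -1], [0, 0, 0, 0, 0, 0, -1], [0, 0, 0, 0, 0, 0, -1]])

```text
time_s: 14.4
ee_pos: [546.0, 422.7, 398.1]
eef_rot: [[-0.438, -0.899, -0.0], [-0.899, 0.438, -0.0], [0.0, -0.0, -1.0]]
wrist_force: [-0.0, -0.5, -0.1]
grip_width: -0.1
finger_force: 0.0
```

```bash
python3 - <<'E'
from h import *
from chk import chk
chk();o=snap('w6');chk()
p,R=load('w6')
im=cv2.imread('pics/w6.png');im=cv2.resize(im,(800,600),interpolation=cv2.INTER_CUBIC)
c=np.array([607.5,290.2])
for a in(153.5,243.5,333.5,63.5):
    P=np.r_[c+106*np.array([np.cos(np.radians(a)),np.sin(np.radians(a))]),64.5];print(a,(np.array(wproj(P,p,R))*1.5625).round(1))
cv2.imwrite('pics/w6b.png',im)
E
```

```text
14.4 [546.  422.7 398.1] F [-0.  -0.5 -0.1] tool-y ang 154.0 tcp in tool [-92.2 113.4] q7 1.74
14.45 [546.1 422.5 398. ] F [ 0.6  0.5 -0. ] tool-y ang 154.0 tcp in tool [-91.9 113.2] q7 1.74
153.5 [388.5 136.7]
243.5 [234.7  -4.5]
333.5 [103.8 156.7]
63.5 [238.  295.2]
```

View pics/w6b.png

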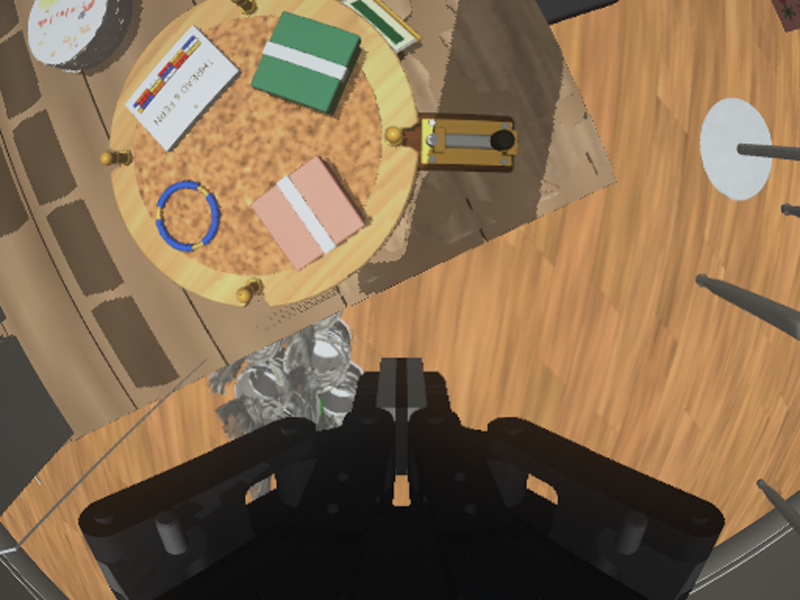

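Request:
jog_arm(series=[[0, 0, 0, 0, 0, 6.95, -1], [0, 0, 0, 0, 0, 6.95, -1], [0, 0, 0, 0, 0, 6.95, -1], [0, 0, 0, 0, 0, 6.95, -1], [0, 0, 0, 0, 0, 6.95, -1], [0, 0, 0, 0, 0, 6.95, -1], [0, 0, 0, 0, 0, 6.95, -1]])

```text
time_s: 15.03
ee_pos: [546.2, 422.2, 397.8]
eef_rot: [[-0.966, -0.258, -0.0], [-0.258, 0.966, -0.001], [0.0, -0.0, -1.0]]
wrist_force: [-0.4, -0.9, 0.4]
grip_width: -0.0
finger_force: 0.0
```

Request:
jog_arm(series=[[0, 0, 0, 0, 0, 6.95, -1], [0, 0, 0, 0, 0, 6.95, -1], [0, 0, 0, 0, 0, 6.95, -1], [0, 0, 0, 0, 0, 6.95, -1], [0, 0, 0, 0, 0, 6.95, -1], [0, 0, 0, 0, 0, 6.95, -1]])

```text
time_s: 15.53
ee_pos: [546.3, 422.2, 397.8]
eef_rot: [[-0.893, 0.45, -0.0], [0.45, 0.893, -0.0], [-0.0, -0.0, -1.0]]
wrist_force: [-0.5, 0.6, 0.3]
grip_width: -0.1
finger_force: 0.0
```

Request:
jog_arm(series=[[0.016, -0.0152, 0, 0, 0, 0, -1], [0.016, -0.0152, 0, 0, 0, 0, -1], [0.016, -0.0152, 0.01, 0, 0, 0, -1], [0.016, -0.0152, 0.02, 0, 0, 0, -1], [0.016, -0.0152, 0.02, 0, 0, 0, -1], [0.016, -0.0152, 0.02, 0, 0, 0, -1], [0, 0, 0, 0, 0, 0, -1], [0, 0, 0, 0, 0, 0, -1]])

```text
time_s: 16.2
ee_pos: [418.8, 382.9, 327.1]
eef_rot: [[-0.896, 0.444, -0.001], [0.444, 0.896, -0.002], [-0.0, -0.002, -1.0]]
wrist_force: [0.6, 0.1, 1.3]
grip_width: 0.0
finger_force: 0.0
```

```bash
python3 chk.py
```

```text
16.2 [418.8 382.9 327.1] F [0.6 0.1 1.3] tool-y ang 63.7 tcp in tool [210.2  -0.7] q7 0.17
```

Request:
jog_arm(series=[[0, 0, 0.016, 0, 0, 0, -1], [0, 0, 0.016, 0, 0, 0, -1], [0, 0, 0.016, 0, 0, 0, -1], [0, 0, 0.016, 0, 0, 0, -1], [0, 0, 0.016, 0, 0, 0, -1], [0, 0, 0.016, 0, 0, 0, -1], [0, 0, 0.01, 0, 0, 0, -1], [0, 0, 0, 0, 0, 0, -1]])

```text
time_s: 16.87
ee_pos: [420.2, 383.3, 220.3]
eef_rot: [[-0.896, 0.445, -0.002], [0.445, 0.896, -0.001], [0.001, -0.002, -1.0]]
wrist_force: [-0.2, -0.4, -0.3]
grip_width: -0.1
finger_force: 0.0
```

Request:
jog_arm(series=[[-0.003, 0, 0, 0, 0, 0, -1], [-0.003, 0, 0, 0, 0, 0, -1], [-0.003, 0, 0, 0, 0, 0, -1], [-0.003, 0, 0, 0, 0, 0, -1], [-0.002, 0, 0, 0, 0, 0, -1], [-0.002, 0, 0, 0, 0, 0, -1], [-0.002, 0, 0, 0, 0, 0, -1], [-0.002, 0, 0, 0, 0, 0, -1]])

```text
time_s: 17.53
ee_pos: [437.8, 375.2, 221.9]
eef_rot: [[-0.896, 0.444, 0.0], [0.444, 0.896, 0.0], [-0.0, 0.0, -1.0]]
wrist_force: [-0.6, 2.2, 1.4]
grip_width: -0.2
finger_force: 0.8
```

Request:
jog_arm(series=[[-0.001, 0, 0, 0, 0, 0, -1], [-0.001, 0, 0, 0, 0, 0, -1], [-0.001, 0, 0, 0, 0, 0, -1], [-0.001, 0, 0, 0, 0, 0, -1], [-0.001, 0, 0, 0, 0, 0, -1], [-0.001, 0, 0, 0, 0, 0, -1], [-0.001, 0, 0, 0, 0, 0, -1]])

```text
time_s: 18.12
ee_pos: [444.0, 372.0, 221.7]
eef_rot: [[-0.896, 0.444, 0.0], [0.444, 0.896, 0.0], [-0.0, 0.0, -1.0]]
wrist_force: [-3.2, 1.3, 2.1]
grip_width: 0.2
finger_force: 2.1
```

```bash
python3 chk.py
```

```text
18.12 [444.  372.  221.7] F [-3.2  1.3  2.1] tool-y ang 63.7 tcp in tool [182.8   0.7] q7 0.16
```

Request:
jog_arm(series=[[-0.001, 0, 0, 0, 0, 0, -1], [-0.001, 0, 0, 0, 0, 0, -1], [-0.001, 0, 0, 0, 0, 0, -1], [0, 0, 0, 0, 0, 0, -1]])

```text
time_s: 18.45
ee_pos: [444.7, 371.9, 221.6]
eef_rot: [[-0.897, 0.442, -0.003], [0.442, 0.897, 0.001], [0.003, -0.001, -1.0]]
wrist_force: [-9.5, 3.6, 5.1]
grip_width: 0.0
finger_force: 5.3
```

Request:
jog_arm(series=[[-0.001, 0, 0, 0, 0, 0, -1], [-0.001, 0, 0, 0, 0, 0, -1], [0, 0, 0, 0, 0, 0, -1]])

```text
time_s: 18.7
ee_pos: [445.2, 371.8, 221.6]
eef_rot: [[-0.898, 0.441, -0.005], [0.441, 0.898, 0.001], [0.005, -0.001, -1.0]]
wrist_force: [-16.1, 4.8, 7.8]
grip_width: 0.3
finger_force: 8.1
```

Request:
jog_arm(series=[[-0.001, 0, 0, 0, 0, 0, -1], [0, 0, 0, 0, 0, 0, -1]])

```text
time_s: 18.87
ee_pos: [445.5, 371.8, 221.6]
eef_rot: [[-0.898, 0.44, -0.006], [0.44, 0.898, 0.001], [0.006, -0.002, -1.0]]
wrist_force: [-18.7, 5.1, 9.2]
grip_width: 0.0
finger_force: 9.5
```

```bash
python3 chk.py
```

```text
18.87 [445.5 371.8 221.6] F [-18.7   5.1   9.2] tool-y ang 63.9 tcp in tool [181.4   1.9] q7 0.17
```

Request:
jog_arm(series=[[0.004, 0, 0, 0, 0, 0, -1], [0.008, 0, 0, 0, 0, 0, -1], [0.008, 0, 0, 0, 0, 0, -1], [0, 0, -0.02, 0, 0, 0, -1], [0, 0, -0.02, 0, 0, 0, -1], [0, 0, -0.02, 0, 0, 0, -1], [0, 0, -0.019, 0, 0, 0, -1], [0, 0, 0, 0, 0, 0, -1]])

```text
time_s: 19.53
ee_pos: [431.9, 379.0, 304.7]
eef_rot: [[-0.896, 0.444, 0.005], [0.444, 0.896, 0.003], [-0.003, 0.005, -1.0]]
wrist_force: [-0.1, 1.0, 0.3]
grip_width: -0.1
finger_force: 0.0
```

Request:
jog_arm(series=[[-0.012, 0, 0, 0, 0, 0, -1], [-0.012, 0, 0, 0, 0, 0, -1], [-0.012, 0, 0, 0, 0, 0, -1], [-0.012, 0, 0, 0, 0, 0, -1], [-0.012, 0, 0, 0, 0, 0, -1], [-0.004, 0, 0, 0, 0, 0, -1], [0, 0, 0, 0, 0, 0, -1], [0, 0, 0, 0, 0, 0, -1]])

```text
time_s: 20.2
ee_pos: [488.8, 349.8, 300.4]
eef_rot: [[-0.896, 0.444, -0.001], [0.444, 0.896, 0.0], [0.001, -0.0, -1.0]]
wrist_force: [-0.8, 0.4, 0.9]
grip_width: 0.3
finger_force: 0.0
```

```bash
python3 - <<'E'
from h import *
from chk import chk
chk();snap('w7');ims=[cv2.imread(f'pics/{n}.png') for n in('w3','w7')]
p3,R3=load('w3');p7,R7=load('w7');print(p3,p7)
for im,(p,R) in zip(ims,((p3,R3),(p7,R7))):
    g=im.max(2);m=(g[130:200,230:282]<45).astype('uint8');n,l,s,ce=cv2.connectedComponentsWithStats(m)
    for i in range(1,n):
        if s[i,4]>60:
            print('blob',s[i],ce[i]+[230,130])
            u,v=ce[i]+[230,130];P=atz(*wray(u,v,p,R),55);print(P.round(1),np.hypot(*(P[:2]-[607.5,290.2])).round(1))
# knob home template from w3 onto w7
t=ims[0][146:180,240:272];res=cv2.matchTemplate(ims[1],t,cv2.TM_CCOEFF_NORMED);print(cv2.minMaxLoc(res))
t=ims[0][110:205,225:285];res=cv2.matchTemplate(ims[1],t,cv2.TM_CCOEFF_NORMED);print('plate',cv2.minMaxLoc(res))
E
```

```text
20.2 [488.8 349.8 300.4] F [-0.8  0.4  0.9] tool-y ang 63.6 tcp in tool [132.9   0.7] q7 0.27
[487.30970538 349.82000127 300.704282  ] [488.76111993 349.80828054 300.44904772]
blob [ 17  22  18  22 152] [255.00657895 160.67763158]
[458.7 363.4  55. ] 165.8
blob [ 16  21  18  17 107] [254.95327103 156.41121495]
[457.1 364.7  55. ] 167.9
(-0.6491312980651855, 0.9701991677284241, (242, 297), (240, 145))
plate (-0.29218417406082153, 0.9507856369018555, (227, 261), (225, 109))
```

```bash
python3 - <<'E'
from h import *
a,b=[cv2.resize(cv2.imread(f'pics/{n}.png'),None,fx=8,fy=8,interpolation=cv2.INTER_CUBIC) for n in('w3','w7')]
for n,(y0,y1,x0,x1) in dict(end=(113,140,227,284),knob=(150,178,244,268),knobtop=(160,178,244,268),staple=(183,203,230,282)).items():
    t=a[y0*8:y1*8,x0*8:x1*8];s=b[(y0-8)*8:(y1+8)*8,(x0-8)*8:(x1+8)*8]
    _,v,_,l=cv2.minMaxLoc(cv2.matchTemplate(s,t,cv2.TM_CCOEFF_NORMED));print(n,round(v,3),l[0]/8-8,l[1]/8-8)
# green box vs ticket in side view
c=r.capture('side')['pixels'];h=cv2.cvtColor(c,cv2.COLOR_BGR2HSV);cv2.imwrite('pics/side1.png',c)
m=cv2.inRange(h,(60,120,40),(90,255,255));n,l,s,ce=cv2.connectedComponentsWithStats(m)
for i in range(1,n):
    if s[i,4]>25:print(s[i],ce[i],atz(*ray('side',*ce[i]),70).round(1))
E
```

```text
end 0.991 -0.25 -1.375
knob 0.992 -0.5 -1.375
knobtop 0.991 -0.5 -1.5
staple 0.951 -0.625 -1.25
[292   0  10  14  64] [295.953125   6.015625] [ 700.3 -782.    70. ]
[284  16  10  12  43] [288.23255814  21.95348837] [ 700.2 -690.5   70. ]
[192  42   7  12  33] [194.54545455  47.27272727] [ 973.9 -445.5   70. ]
[213  73  24  41 429] [226.13053613  97.04895105] [ 781.1 -276.4   70. ]
[190  76   8  13  34] [193.55882353  81.26470588] [ 912.3 -299.4   70. ]
```

```bash
python3 -c "
from rig import r
print(r.hand_in())"
```

```text
the job is handed in; nothing more can be done
None
```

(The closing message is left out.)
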